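# Turn the oatcake on the griddle

### The job

The oatcake on the griddle is browned underneath: turn it over with the slotted turner, never touching it with the gripper. Take the turner and slide its blade along the plate under the oatcake until the oatcake sits squarely on the blade (the back rim stops it from running away), let the loaded turner rest on the plate, then take the handle again with a tilted grip and roll the blade up until the oatcake flops over. Finish with the oatcake flat on the plate, browned side up, and the turner let go, lying flat on the plate beside it and clear of it, with the cup, spice jar and bell left where they stand.

Things in the scene. Friction and masses are not known exactly. Their poses are not given: they have to be found in the camera images.
- griddle: Fixed counter-top griddle: black iron plate on a low pale housing. Origin under its centre on the counter; +x points to its back rim (away from the robot), +y to its left. The back rim stands 21 mm above the plate, the side rims 11 mm; the front is open. It measures 316 mm from side to side. In front is bare counter. A wall stands 0.40 m right of the robot's middle line.
- griddle_plate (a point): Point on the flat plate's top, 42 mm above the counter, over the griddle's origin; axes as the griddle's. The plate reaches from the open front edge at x = -70 mm to the back rim's face at x = +75 mm, and between the side rims' faces at y = -150 and +150 mm.
- turner: Loose steel turner (spatula), 170 g, at first on the counter right of the griddle, handle towards the robot. Origin under the blade's centre; +x to the blade's tip, +z out of the side that carries food. Blade 100 mm long (x -50 to +50), 76 wide, 2 thick, underside at z = 0. A bent neck rises from its rear to the handle. Its centre of mass is 30 mm behind the origin: let go, it rests flat.
- turner_grip (a point): Point on the handle's axis, at x = -125, z = 28 mm of the turner; axes as the turner's. Dark wooden octagonal handle, 20 mm across flats (sides, top, bottom, 45 degree slants), x -88 to -208 mm. On the counter it is so low that fingers fit only from straight above; with the blade on the plate it sticks out in front, 70 mm over the counter, and can be taken tilted 45 degrees to either side.
- oatcake: Loose hard round oatcake, 84 mm across, 14 mm thick, about 70 g, edges bevelled 8 mm wide and 4 mm high, lying on the griddle plate. Origin at its middle; +z points out of its pale face (up at the start), -z out of the browned face. It slides when pushed and must not be touched by the gripper.
- clay_cup: Small grey-beige clay cup, 52 mm across, 51 mm high, left of the griddle; origin under it. A bystander.
- spice_jar: Glass spice jar with a green lid, 46 mm across, 106 mm high, left of the griddle; origin under it. A bystander.
- counter_bell: Dome-shaped counter bell, 85 mm across, 58 mm high, behind the griddle's right end; origin under it. A bystander.

How it is judged (in metres and radians):
On the way, in this order (a step that is already met when the one before it is completed fails the run):
1. the oatcake, pale side still up, sits squarely on the turner's blade, the blade lies flat on the griddle plate, and the turner is let go (x of oatcake in the frame of turner between -0.025 and 0.025 m and y of oatcake in the frame of turner between -0.022 and 0.022 m and z of oatcake in the frame of turner between 0.006 and 0.013 m and angle between oatcake's own z axis and vertical below 0.12 rad and angle between turner's own z axis and vertical below 0.08 rad and z of turner in the frame of griddle between 0.038 and 0.047 m and contact force between the fingers and turner below 0.1 N), for 0.2 s.
2. the oatcake is raised on edge by the rolled turner (angle between oatcake's own z axis and vertical above 0.9 rad and angle between turner's own z axis and vertical above 0.6 rad and contact force between turner and oatcake above 0.02 N), for 0.05 s.
At the end, for the whole second after the job is handed in: The oatcake lies flat (within 0.08 rad) on the griddle plate with its browned face up, all of it on the plate (at most 2 mm over the front edge); the turner is released and lies flat (within 0.06 rad) with its blade on the plate, food side up, not touching the oatcake; both are at rest (angle between oatcake's own z axis and vertical above 3.06 rad and z of oatcake in the frame of griddle between 0.046 and 0.052 m and x of oatcake in the frame of griddle between -0.03 and 0.04 m and y of oatcake in the frame of griddle between -0.11 and 0.11 m and angle between turner's own z axis and vertical below 0.06 rad and z of turner in the frame of griddle between 0.039 and 0.046 m and contact force between turner and oatcake below 0.05 N and contact force between the fingers and turner below 0.05 N and linear speed of each of oatcake, turner below 0.02 m/s).
It fails at once if the gripper or arm touches the oatcake (contact force between any of the fingers, the arm and oatcake above 0.2 N).
It fails at once if the clay cup, spice jar or bell is shifted by more than 20 mm (distance of any of clay_cup, spice_jar, counter_bell from where it was at the start of the episode above 0.02 m).
It also fails if it takes over 59 s, if anything falls off the work surface, if the arm or the gripper's body presses on something with over 40 N, if the wrist force passes 120 N, or if a joint passes its speed limit or range.

### The arm

A 6-joint arm with a two-finger parallel gripper is mounted at the origin on a cart in front of the work surface, level with it; the furniture and walls round the work are solid. World frame = base frame: x ahead of the robot, y to its left, z up, the work surface at z = 0. Lengths are in mm, angles in rad, forces in N, time in s.
With the tool pointing down it reaches from about 325 to 850 mm from the base axis. Payload 4.4 kg.
Tool frame: the origin (TCP) lies between the finger pads; the fingertips stand 11 mm ahead of it and the grasp point (between the pads) lies 8 mm behind it (arm.tip_extent is the distance from the TCP to the fingertips, in mm); z points along the fingers, y is the line along which they close (so a half turn about z gives the same grasp; the last joint's range is limited). The gripper opens to 94 mm and grips with 3 to 60 N. Pads are 16 mm wide; open, the fingers measure 119 mm over their backs; the gripper's body (75 mm by 177 mm) begins 78 mm behind the grasp point.
Start: joints at [0.655, 0.207, 1.542, -0, 1.393, -0.15], TCP at [398.134, 414.869, 216.447] pointing down, gripper open.
Joint ranges: [-2.73, 2.73], [-0.86, 2.22], [0.23, 2.46], [-1.11, 4.25], [0.08, 2.63], [-2.82, 2.82]. Speed limits (rad/s): [2.79, 2.79, 3.14, 3.14, 3.14, 3.14].

### API

Orientations are given as a unit quaternion [x, y, z, w].
In Python, from rig import arm, cams, ticket gives the robot as it stands.
- The arm moves only by the tool apply_moves, never from a script. Its argument "series" is a list of rows, each a list of 7 numbers: the gripper's target within -1 to 1 (shut at 1, half-way at 0, fully open at -1), then the shift along the tool's x, y, z in cm, then the turn, a rotation vector about the tool's x, y, z in degrees. In form: [[grip, tx, ty, tz, ax, ay, az], ...]. A call has exactly 8 rows; each row is the pose to reach, as a shift and turn from the pose commanded when the call began, along the tool's axes at that moment; what a row does not reach only later rows make up. A row lasts 1/10 s, in which the tool goes at most 50 mm and 8.59 degrees, less where a joint would pass 70% of its speed; a pose out of reach is approached as far as the arm can. A call with a gripper value outside its range is refused whole. The fingers move at their own pace and stop on an object; "force" is the grip in N (left out, the last holds). Time passes only in rows, so rows that repeat a pose let the fingers close, or fill a call up. It gives the time, the measured TCP pose, the force, the opening and the grip force at its end, in the units of the state.
- arm.get_obs(): the state, without advancing time (a new reading comes with each control period).
- cams.snapshot(name): name is "scene" or "top" or "wrist"; returns (picture, depth): 400x640x3 uint8, red, green, blue; 400x640 float32, mm along the optical axis (not along the pixel's ray), 0 where there is no reading.
- cams.calibration(name): a dict with "K" (3x3 intrinsics, pixels), "R" (3x3) and "t" (3): a world point X has camera coordinates R X + t; the wrist camera has in their place "tool_from_camera" (4x4, takes a point from camera to tool coordinates, whose origin is the TCP and whose axes are the flange's). Camera axes: x right, y down, z forward; pixel columns grow to the right and rows downward; lengths in mm; the calibration is good to about 2 mm. A picture is of the moment at which its call begins: read the wrist's pose just before it. calibration takes no time and is no camera call.
- ticket.finish_job(): hands the job in; it is judged then, once.
Trained networks look in the newest picture that a camera, given by its name, has taken for a name from the list of things; names that differ only in an ending like _2 or _b are one class to them, and where a whole thing is asked for, a point or a joint stands for the part that bears it (a point fixed in the world has none). Each returns a list of dicts, best first, with "confidence" (0 to 1); they miss things now and then, are a little off and sometimes report something else, mostly with a low value. They report only what shows in the picture. A call takes as long as a camera call.
- cams.boxes_of(camera, query): "box" ([left, top, width, height] in pixels, round what is visible of it).
- cams.silhouettes(camera, query): "region" (400x640 bool, what is visible of it) and "box" ([left, top, width, height] in pixels, round what is visible of it).
The state is a dict: "t": time; "qpos": joint angles; "dq": joint speeds; "tau": joint torques, N m; "ee_pos": TCP position; "tcp_rot": TCP orientation; "contact_force": force on the tool from outside, world axes, zero at the start; "wrist_torque": the same for the moment, N m; "width": finger opening in mm; "grasp_force": force on a finger pad.
Only numpy, scipy, OpenCV 4.12 (cv2) and the standard library are available. Lean on these libraries where they do the work, as an engineer would, in place of code of your own. Each camera call takes 0.05 s, during which the arm holds its last target. There are 200 camera calls.

## Working session

There is one attempt and no reset: what is moved stays moved. The work goes in short steps, Python scripts to look and compute and a tool call to move; the robot and the scene stay as the last step left them, time stands still between calls to the robot, and variables do not carry over. Pictures are saved under pics/ and viewed, at most 10 in all, crops included, and the job is handed in when it is done.

Besides the shell and the picture viewer there is one more tool, called as name(argument=value, ...) on one line, values as JSON. apply_moves: Moves the arm, as the interface text tells. Its arguments: {"type":"object","properties":{"series":{"type":"array"},"force":{"type":"number"}},"required":["series"]}

```bash
ls; mkdir -p pics; cat > h.py <<'E'
import numpy as np, cv2
from rig import arm, cams, ticket
from scipy.spatial.transform import Rotation as Rn
def world(cam, D, mask=None):
    c=cams.calibration(cam); K,R,t=map(np.array,(c["K"],c["R"],c["t"]))
    v,u=np.nonzero((D>0) if mask is None else (mask&(D>0)))
    z=D[v,u]; P=np.stack([(u-K[0,2])/K[0,0]*z,(v-K[1,2])/K[1,1]*z,z])
    return (R.T@(P-t.reshape(3,1))).T,u,v
E
python3 - <<'E'
from h import *
o=arm.get_obs(); print(o["ee_pos"],o["tcp_rot"],o["width"])
for cam in("top","scene"):
    im,D=cams.snapshot(cam); cv2.imwrite(f"pics/{cam}.png",im[...,::-1]); np.save(f"{cam}.npy",D)
    for q in ["turner","turner_grip","oatcake","griddle","clay_cup","spice_jar","counter_bell"]:
        for r in cams.silhouettes(cam,q)[:1]:
            P,u,v=world(cam,D,r["region"]); np.save(f"m_{cam}_{q}.npy",r["region"])
            rc=cv2.minAreaRect(P[:,:2].astype(np.float32))
            print(cam,q,round(r["confidence"],2),r["box"],"med",np.median(P,0).round(1),"lo",np.percentile(P,2,0).round(1),"hi",np.percentile(P,98,0).round(1),"rect",[np.round(a,1) for a in rc])
print(arm.get_obs()["t"])
E
```

```text
pics
[397.49529516 414.38006756 215.29351164] [ 3.73139563e-01  9.27774512e-01 -9.89111614e-04 -5.85988117e-04] 93.86088189383157
top turner 0.89 [404.5, 177.4, 36.6, 86.5] med [ 562.2 -264.2    3.5] lo [ 401.  -291.7   -3.5] hi [ 642.5 -207.2   39.9] rect [array([ 519.6, -265.6]), array([258.7,  77.3]), np.float64(13.5)]
top turner_grip 0.93 [401.4, 173.9, 38.2, 86.6] med [ 565.5 -262.4    3.2] lo [ 403.8 -290.    -3.1] hi [ 642.4 -206.9   39.8] rect [array([ 519.4, -260.3]), array([254.5,  80.2]), np.float64(10.8)]
top oatcake 0.97 [313.6, 194.2, 30.3, 29.0] med [546.    7.9  55.2] lo [508.2 -27.9  49. ] hi [582.7  46.   59.7] rect [array([546.2,   8.3]), array([78.1, 80.3]), np.float64(46.2)]
top griddle 0.82 [256.0, 169.0, 128.3, 79.8] med [547.3  49.6  42.1] lo [ 458.  -118.9   36.5] hi [637.8 186.   62.7] rect [array([554.5,  32.6]), array([332. , 167.9]), np.float64(78.3)]
top clay_cup 0.66 [205.8, 212.4, 21.4, 19.2] med [499.4 322.6  28.6] lo [474.  296.    0.5] hi [520.7 341.5  52.2] rect [array([502.6, 321.5]), array([61.8, 49.1]), np.float64(30.3)]
top spice_jar 0.97 [202.
[... 801 characters left out ...]
 55.1] lo [506.3 -29.3  49.2] hi [582.4  41.6  60.4] rect [array([544.1,   7.1]), array([84.6, 78.6]), np.float64(28.1)]
scene griddle 0.79 [256.0, 164.2, 123.4, 108.2] med [542.9  31.7  42.4] lo [ 452.3 -124.1   22.9] hi [636.8 186.2  62.7] rect [array([564.7,  46.4]), array([352.9, 190.5]), np.float64(78.9)]
scene spice_jar 0.74 [238.4, 127.3, 19.8, 37.8] med [610.2 311.7  72.9] lo [597.  299.    3.1] hi [639.  341.9 109. ] rect [array([894.2, 638.3]), array([887.9,  71.6]), np.float64(47.3)]
scene counter_bell 0.62 [370.8, 202.4, 31.3, 25.4] med [ 652.8 -118.7   34.8] lo [ 630.  -149.7    2.8] hi [692.8 -80.5  51.7] rect [array([ 663.7, -115.8]), array([74.4, 79.5]), np.float64(52.9)]
0.8
```

View pics/top.png

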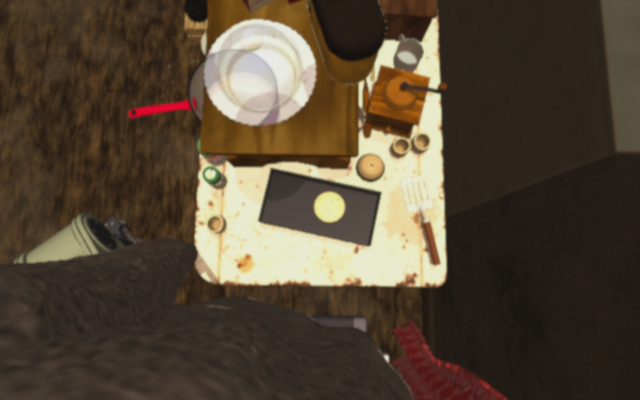

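View pics/scene.png

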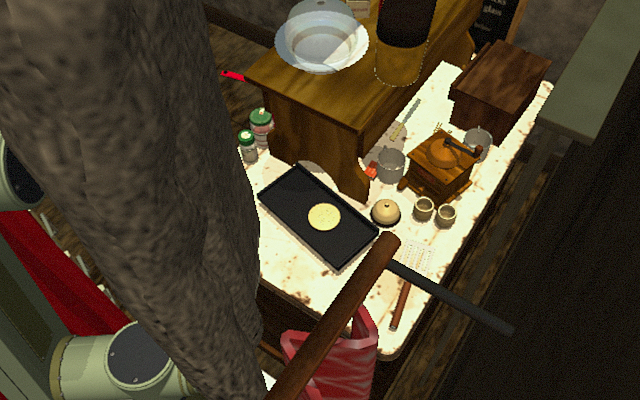

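```bash
cat >> h.py <<'E'
import json
def Rdown(yaw_y):  # tool down, tool y axis at world yaw (deg)
    f=np.radians(yaw_y+90)/2; return Rn.from_quat([np.cos(f),np.sin(f),0,0])
def cmd():
    try: d=json.load(open("cmd.json")); return np.array(d["p"]),Rn.from_quat(d["q"])
    except FileNotFoundError: return np.array([398.134,414.869,216.447]),Rdown(np.degrees(.655+.15))
def setcmd(p,R): json.dump(dict(p=list(map(float,p)),q=list(map(float,R.as_quat()))),open("cmd.json","w"))
def goto(*targets):
    "targets (p,R) of one call: print rounded shift/turn rows, record the last as commanded pose"
    p0,R0=cmd()
    for p,R in targets:
        s=np.round(R0.inv().apply(np.array(p)-p0)/10,2); a=np.round(np.degrees((R0.inv()*R).as_rotvec()),1)
        print("row",list(map(float,s)),list(map(float,a)))
    setcmd(p0+R0.apply(s*10),R0*Rn.from_rotvec(np.radians(a)))
def wristworld(o,D,mask):
    c=cams.calibration("wrist"); K=np.array(c["K"]);T=np.array(c["tool_from_camera"])
    v,u=np.nonzero(mask&(D>0)); z=D[v,u]
    P=np.stack([(u-K[0,2])/K[0,0]*z,(v-K[1,2])/K[1,1]*z,z]).T@T[:3,:3].T+T[:3,3]
    return Rn.from_quat(o["tcp_rot"]).apply(P)+o["ee_pos"],u,v
E
python3 - <<'E'
from h import *
c=cams.calibration("wrist"); print(np.round(c["tool_from_camera"],3),c["K"][0])
goto(([470,30,330],Rdown(78)))
E
```

```text
[[ 0.00000e+00 -9.60000e-01 -2.80000e-01  8.17130e+01]
 [ 1.00000e+00  1.00000e-03 -1.00000e-03 -5.68000e-01]
 [ 1.00000e-03 -2.80000e-01  9.60000e-01 -1.66669e+02]
 [ 0.00000e+00  0.00000e+00  0.00000e+00  1.00000e+00]] [327.83955809   0.         320.72226455]
row [-31.86, -22.76, -11.36] [0.0, 0.0, -31.9]
```

apply_moves(series=[[-1,-4,-2.8,-11.36,0,0,-4],[-1,-8,-5.7,-11.36,0,0,-8],[-1,-12,-8.5,-11.36,0,0,-12],[-1,-16,-11.4,-11.36,0,0,-16],[-1,-20,-14.2,-11.36,0,0,-20],[-1,-24,-17.1,-11.36,0,0,-24],[-1,-28,-20,-11.36,0,0,-28],[-1,-31.86,-22.76,-11.36,0,0,-31.9]])

```text
t: 1.6
ee_pos: [463.5, 65.9, 330.3]
tcp_rot: [0.102, 0.995, 0.0, 0.001]
contact_force: [0.9, -0.5, -0.7]
width: 94.2
grasp_force: 0.0
```

```bash
python3 - <<'E'
from h import *
import time
o=arm.get_obs(); print(o["t"],o["ee_pos"],o["tcp_rot"],cmd()[0],cmd()[1].as_quat())
o=arm.get_obs(); im,D=cams.snapshot("wrist"); cv2.imwrite("pics/w1.png",im[...,::-1]); np.save("w1.npy",D)
for q in ["griddle","oatcake"]:
    for r in cams.silhouettes("wrist",q)[:1]:
        P,u,v=wristworld(o,D,r["region"])
        if q=="oatcake": P=P[P[:,2]>48]
        rc=cv2.minAreaRect(P[:,:2].astype(np.float32)); print(q,r["confidence"],r["box"],np.median(P,0),rc, cv2.minEnclosingCircle(P[:,:2].astype(np.float32)))
        np.save("w1_%s.npy"%q,r["region"])
P,u,v=wristworld(o,D,D>0)
np.save("w1_P.npy",P)
for n,(a,b) in dict(counter=(-12,12),plate=(35,47),siderim=(50,56),backrim=(59,70)).items():
    m=(P[:,2]>a)&(P[:,2]<b); print(n,m.sum(),np.median(P[m],0))
print(arm.get_obs()["ee_pos"])
E
```

```text
1.6 [463.48733254  65.92794093 330.30574531] [1.02284799e-01 9.94754860e-01 7.11303664e-05 7.63642540e-04] [470.03852577  29.98270618 330.047     ] [0.10432796 0.99454295 0.         0.        ]
griddle 0.58 [198.2, 166.6, 225.4, 109.2] [534.87625886  53.49992429  40.55011405] ((553.3369750976562, 28.200851440429688), (354.4075012207031, 210.44810485839844), 78.21464538574219) ((544.8505859375, 30.504207611083984), 183.05929565429688)
oatcake 0.88 [262.8, 200.0, 58.2, 54.1] [544.4372928    6.51918675  54.00355536] ((546.77294921875, 5.682899475097656), (81.57355499267578, 83.52637481689453), 56.244667053222656) ((546.8875732421875, 5.522745132446289), 42.1854248046875)
counter 69848 [439.96854721  66.05298972  -1.66165988]
plate 19138 [536.69626952  42.98965295  40.40313054]
siderim 3980 [554.48907747   5.06225391  53.48299721]
backrim 2033 [664.40985924  37.74030675  62.53069147]
[463.83784948  65.08173385 329.83434196]
```

View pics/w1.png

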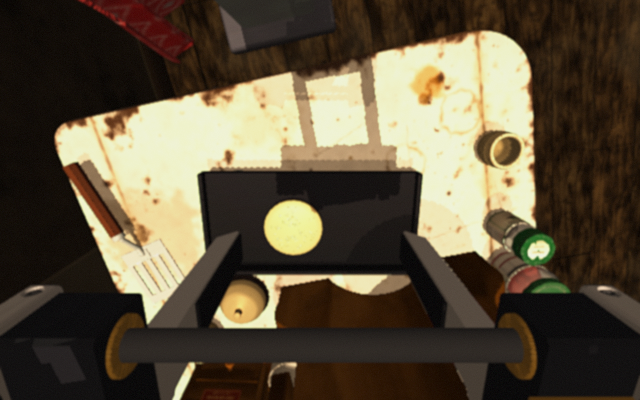

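```bash
python3 - <<'E'
from h import *
o=arm.get_obs(); setcmd(o["ee_pos"],Rn.from_quat(o["tcp_rot"]))
P=np.load("w1_P.npy"); print(len(P))
near=(abs(P[:,0]-554)<130)&(abs(P[:,1]-30)<200)
G=P[near&(P[:,2]>36)&(P[:,2]<72)]
rim=P[near&(P[:,2]>59)&(P[:,2]<66)&(P[:,0]>600)]
best=None
from scipy.optimize import minimize_scalar
def w(yaw,S=None):
    d=np.radians(yaw); return np.stack([S[:,0]*np.cos(d)+S[:,1]*np.sin(d),-S[:,0]*np.sin(d)+S[:,1]*np.cos(d)],1)
pl=P[near&(P[:,2]>36)&(P[:,2]<45)&(P[:,0]<650)]
f=np.median
for y in np.arange(-14,-8,.5):
    q=w(y,pl); lo,hi=np.percentile(q,1,0),np.percentile(q,99,0); r=w(y,rim)
    print(y,lo.round(1),hi.round(1),(hi-lo).round(1),"rim x std",r[:,0].std().round(2),r.mean(0).round(1),r[:,1].min().round(),r[:,1].max().round())
goto(([440,-230,330],Rdown(102)))
E
```

```text
254995
-14.0 [445.5  13.7] [594.9 309.3] [149.3 295.6] rim x std 21.51 [606.1 192.3] 69.0 383.0
-13.5 [447.7   9.1] [595.7 305. ] [148.  295.9] rim x std 21.37 [607.8 187. ] 64.0 378.0
-13.0 [449.8   4.7] [596.4 300.7] [146.6 296. ] rim x std 21.23 [609.4 181.7] 59.0 373.0
-12.5 [4.516e+02 2.000e-01] [597.1 296.4] [145.5 296.2] rim x std 21.11 [611.  176.4] 53.0 368.0
-12.0 [453.1  -4.2] [597.9 292.1] [144.7 296.3] rim x std 20.99 [612.5 171. ] 48.0 362.0
-11.5 [454.3  -8.6] [599.2 287.7] [144.9 296.4] rim x std 20.89 [614.  165.7] 43.0 357.0
-11.0 [455.3 -13. ] [601.2 283.5] [145.9 296.5] rim x std 20.81 [615.4 160.3] 38.0 352.0
-10.5 [456.  -17.4] [603.1 279.1] [147.2 296.6] rim x std 20.73 [616.8 154.9] 32.0 346.0
-10.0 [456.4 -21.8] [605.2 274.7] [148.8 296.4] rim x std 20.67 [618.1 149.6] 27.0 341.0
-9.5 [456.8 -26. ] [607.2 270.3] [150.4 296.3] rim x std 20.61 [619.4 144.2] 22.0 336.0
-9.0 [457.  -30.4] [609.2 265.8] [152.2 296.2] rim x std 20.57 [620.6 138.7] 17.0 330.0
-8.5 [457.2 -34.8] [611.2 261.2] [154.  296.1] rim x std 20.55 [621.8 133.3] 11.0 325.0
row [-3.96, -29.34, -0.02] [-0.0, 0.0, -24.3]
```

apply_moves(series=[[-1,-0.5,-4,0,0,0,-3],[-1,-1,-8,0,0,0,-6],[-1,-1.5,-12,0,0,0,-9],[-1,-2,-16,0,0,0,-12],[-1,-2.5,-20,0,0,0,-15],[-1,-3,-24,0,0,0,-18],[-1,-3.5,-28,0,0,0,-22],[-1,-3.96,-29.34,-0.02,0,0,-24.3]])

```text
t: 2.55
ee_pos: [441.6, -229.1, 329.7]
tcp_rot: [-0.108, 0.994, -0.0, -0.0]
contact_force: [-0.2, 0.7, -0.7]
width: 93.7
grasp_force: 0.0
```

```bash
python3 - <<'E'
from h import *
o=arm.get_obs(); im,D=cams.snapshot("wrist"); o=arm.get_obs();print(o["t"],o["ee_pos"],cmd()[0],o["qpos"]); cv2.imwrite("pics/w2.png",im[...,::-1]); np.save("w2.npy",D)
r=cams.silhouettes("wrist","turner")[0]
P,u,v=wristworld(o,D,r["region"]); print(r["confidence"],r["box"])
rgb=im[v,u].astype(int)
h=P[:,2]>24; H=P[h]; print("handle-ish",h.sum(),np.percentile(H,[1,50,99],axis=0).round(1)); rc=cv2.minAreaRect(H[:,:2].astype(np.float32)); print(rc)
b=P[P[:,2]<12]; print("blade",cv2.minAreaRect(b[:,:2].astype(np.float32)),np.median(b,0))
for n,S in(("h",H),("all",P)):
    m=S[:,:2].mean(0); U,s,Vt=np.linalg.svd(S[:,:2]-m,full_matrices=False); d=Vt[0]*np.sign(Vt[0,0]); print(n,m,np.degrees(np.arctan2(d[1],d[0])),np.percentile((S[:,:2]-m)@d,[.5,99.5]),np.percentile((S[:,:2]-m)@[-d[1],d[0]],[1,99]))
x,y,w_,h_=map(int,r["box"]); c=im.copy(); c[r["region"]]=c[r["region"]]//2+np.array([0,120,0],np.uint8)
cv2.imwrite("pics/w2c.png",np.hstack([im,c])[max(0,y-20):y+h_+20,:, ::-1][:, [*range(max(0,x-20),x+w_+20),*range(640+max(0,x-20),640+min(639,x+w_+20))]])
E
```

```text
2.6 [ 441.99816949 -229.80543518  329.59246061] [ 440.03344534 -230.02005261  330.04874135] [-6.52739327e-01 -2.62996279e-02  1.56320122e+00 -9.33209271e-04
  1.60417029e+00 -2.43987275e+00]
0.71 [265.8, 117.3, 49.8, 159.3]
handle-ish 1234 [[ 394.5 -299.9   25.3]
 [ 453.5 -279.5   35.1]
 [ 518.7 -259.4   38.1]]
((460.1871643066406, -278.78619384765625), (136.25897216796875, 20.159282684326172), 12.537482261657715)
blade ((541.476806640625, -262.01470947265625), (219.2138214111328, 77.34970092773438), 13.578259468078613) [ 5.91686334e+02 -2.50062002e+02  2.06402956e-01]
h [ 454.20554811 -279.3329912 ] 12.614626308859346 [-61.82180912  70.11310234] [-10.43916244   9.21763391]
all [ 536.57759218 -261.85271927] 12.126164101053591 [-145.19253844  110.59299162] [-36.5797848   36.74701345]
```

View pics/w2c.png

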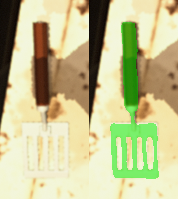

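```bash
python3 - <<'E'
from h import *
setcmd([441.8,-229.5,329.7],Rdown(102.4))
goto(([489.3,-272.3,80],Rdown(102.5)),([489.3,-272.3,20],Rdown(102.5)))
E
```

```text
row [-3.72, -5.2, 24.97] [0.0, 0.0, -0.1]
row [-3.72, -5.2, 30.97] [0.0, 0.0, -0.1]
```

apply_moves(series=[[-1,-1,-1.4,4.5,0,0,-0.1],[-1,-2,-2.8,9,0,0,-0.1],[-1,-3,-4.2,13.5,0,0,-0.1],[-1,-3.72,-5.2,18,0,0,-0.1],[-1,-3.72,-5.2,22,0,0,-0.1],[-1,-3.72,-5.2,26,0,0,-0.1],[-1,-3.72,-5.2,29,0,0,-0.1],[-1,-3.72,-5.2,30.97,0,0,-0.1]])

```text
t: 3.45
ee_pos: [488.4, -266.4, 17.5]
tcp_rot: [-0.109, 0.994, 0.002, -0.001]
contact_force: [0.6, 0.7, -0.6]
width: 94.0
grasp_force: 0.0
```

apply_moves(series=[[1,0,0,0,0,0,0],[1,0,0,0,0,0,0],[1,0,0,0,0,0,0],[1,0,0,0,0,0,0],[1,0,0,0,0,0,0],[1,0,0,0,0,0,0],[1,0,0,0,0,0,0],[1,0,0,0,0,0,0]], force=50)

```text
t: 4.25
ee_pos: [489.0, -270.4, 20.3]
tcp_rot: [-0.109, 0.994, -0.0, 0.0]
contact_force: [-0.0, 0.2, 0.3]
width: 33.5
grasp_force: 0.0
```

apply_moves(series=[[1,0,0,0,0,0,0],[1,0,0,0,0,0,0],[1,0,0,0,0,0,0],[1,0,0,0,0,0,0],[1,0,0,0,0,0,0],[1,0,0,-1,0,0,0],[1,0,0,-3,0,0,0],[1,0,0,-6,0,0,0]])

```text
t: 5.05
ee_pos: [487.2, -268.8, 79.2]
tcp_rot: [-0.109, 0.994, 0.002, -0.002]
contact_force: [0.3, -0.0, -1.9]
width: 19.3
grasp_force: 50.0
```

```bash
cat >> h.py <<'E'
def turner_pose(zmin=None):
    "wrist view: handle/blade not analysed, prints picture only"
E
sed -i '/^def turner_pose/,$d' h.py
python3 - <<'E'
from h import *
ps=[];
for i in range(2):
    o=arm.get_obs(); ps.append(o["ee_pos"]); im,D=cams.snapshot("wrist")
o=arm.get_obs(); ps.append(o["ee_pos"]); p=np.mean(ps,0); print(o["t"],o["width"],o["grasp_force"],np.round(ps,1))
cv2.imwrite("pics/w3.png",im[...,::-1]); np.save("w3.npy",D)
for r in cams.silhouettes("wrist","turner")[:1]:
    print(r["confidence"],r["box"]); T=np.array(cams.calibration("wrist")["tool_from_camera"])
    P,u,v=wristworld(o,D,r["region"]); Q=Rn.from_quat(o["tcp_rot"]).inv().apply(P-o["ee_pos"]); np.save("w3Q.npy",Q)
    b=Q[(Q[:,0]<-70)&(Q[:,0]>-170)]; A=np.c_[b[:,:2],np.ones(len(b))]; s=np.linalg.lstsq(A,b[:,2],rcond=None)[0]; print("blade slopes x,y (deg)",np.degrees(s[:2]),s[2], "z at centre",np.percentile(b,[1,50,99],axis=0).round(1))
    bl=b; print(cv2.minAreaRect(bl[:,:2].astype(np.float32)), "xmin",np.percentile(Q[:,0],[.5,99.5]))
E
```

```text
5.15 19.207879362674007 49.99964383430779 [[ 487.2 -268.8   79.2]
 [ 491.4 -271.8   85.8]
 [ 492.1 -272.5   84.7]]
0.66 [287.1, 62.3, 65.4, 337.7]
blade slopes x,y (deg) [-3.93847127 -2.29346393] 13.404773267215552 z at centre [[-123.7  -22.    18.9]
 [-106.9   -1.    20.2]
 [ -91.1   20.    22.8]]
((-127.98312377929688, -3.4666576385498047), (85.973876953125, 45.33095169067383), 7.004872798919678) xmin [-122.35460823   97.57561041]
```

View pics/w3.png

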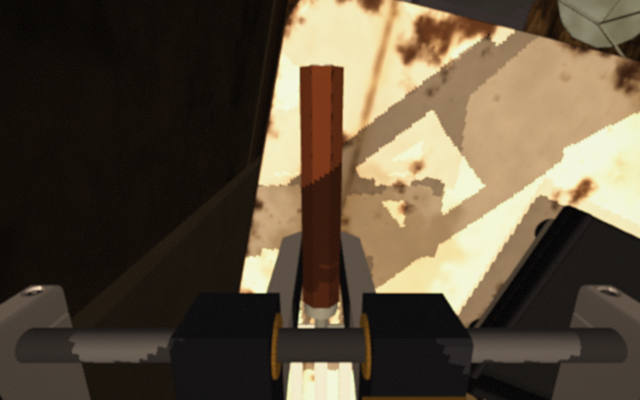

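```bash
python3 - <<'E'
from h import *
o=arm.get_obs(); print(o["t"],o["ee_pos"],o["tcp_rot"],cmd()[0])
Q=np.load("w3Q.npy"); h=Q[(Q[:,0]>25)&(Q[:,0]<95)&(Q[:,2]<-10)&(abs(Q[:,1])<4)]; print(len(h))
print("handle top slope deg",np.degrees(np.polyfit(h[:,0],h[:,2],1)[0]),np.median(h,0)); h=Q[(Q[:,0]>25)&(Q[:,0]<95)&(Q[:,2]<0)]
print("yaw deg",np.degrees(np.polyfit(h[:,0],h[:,1],1)[0]))
# counter slope control
c=np.load("w3.npy"); P,u,v=wristworld(o,c,(c>0)); m=(P[:,2]<15)&(P[:,2]>-15)&(P[:,0]<480)&(P[:,0]>350)&(P[:,1]>-330); A=np.c_[P[m][:,:2],np.ones(m.sum())]; print("counter",np.degrees(np.linalg.lstsq(A,P[m][:,2],rcond=None)[0][:2]),np.median(P[m],0))
E
```

```text
5.2 [ 490.80958758 -271.54283047   82.60915129] [-0.10876601  0.99406332 -0.00199336  0.00202421] [ 489.29844577 -272.2988043    20.        ]
2673
handle top slope deg -0.3360734791476192 [ 6.33699642e+01 -2.71129012e-03 -1.64736967e+01]
yaw deg 0.09554494608963851
counter [-0.01077225  0.09376311] [ 405.69541552 -181.67253308   -4.89438133]
```

```bash
cat >> h.py <<'E'
GO=np.array([541.5,32.1,0]); GY=-12.0
def g2w(p): return GO+Rn.from_euler("z",GY,degrees=True).apply(p)
def w2g(p): return Rn.from_euler("z",-GY,degrees=True).apply(np.array(p)-GO)
def tcp_for(turner_g, yaw_g=0.0):  # turner origin in griddle frame -> TCP pose for the vertical grip at x=-110
    R=Rn.from_euler("z",yaw_g,degrees=True)
    return g2w(np.array(turner_g,float)+R.apply([-110,0,20])), Rdown(90+GY+yaw_g)
E
python3 - <<'E'
from h import *
setcmd([489.3,-272.3,80],Rdown(102.5))
p,R=tcp_for([-92,-25,100]); print(p)
goto(([489.3,-272.3,150],Rdown(102.5)),((p+[489.3,-272.3,150])/2,Rdown(90)),(p,R))
E
```

```text
[338.71639238  49.64447153 120.        ]
row [0.0, 0.0, -7.0] [0.0, 0.0, 0.0]
row [3.87, 17.35, -5.5] [0.0, 0.0, 12.5]
row [7.73, 34.69, -4.0] [0.0, 0.0, 24.5]
```

```bash
python3 - <<'E'
from h import *
setcmd([489.3,-272.3,80],Rdown(102.5))
p,R=tcp_for([-92,-25,100])
goto(((p+[489.3,-272.3,150])/2+[0,0,15],Rdown(90)))
goto((p,R))
E
```

```text
row [3.87, 17.35, -7.0] [0.0, 0.0, 12.5]
row [7.52, 16.09, 3.0] [0.0, 0.0, 12.0]
```

apply_moves(series=[[1,0,0,-3,0,0,0],[1,0,0,-7,0,0,0],[1,0.8,3.5,-7,0,0,2.5],[1,1.6,7,-7,0,0,5],[1,2.4,10.5,-7,0,0,7.5],[1,3.2,14,-7,0,0,10],[1,3.87,17.35,-7,0,0,12.5],[1,3.87,17.35,-7,0,0,12.5]])

```text
t: 6.0
ee_pos: [410.0, -105.1, 147.7]
tcp_rot: [-0.001, 1.0, 0.002, -0.003]
contact_force: [-0.1, -0.1, -2.0]
width: 19.3
grasp_force: 50.0
```

apply_moves(series=[[1,1.2,2.7,0.5,0,0,2],[1,2.5,5.4,1,0,0,4],[1,3.8,8.1,1.5,0,0,6],[1,5.1,10.8,2,0,0,8],[1,6.4,13.5,2.5,0,0,10],[1,7.52,16.09,3,0,0,12],[1,7.52,16.09,3,0,0,12],[1,7.52,16.09,3,0,0,12]])

```text
t: 6.8
ee_pos: [338.4, 51.6, 119.6]
tcp_rot: [0.104, 0.995, -0.0, -0.0]
contact_force: [0.0, -0.0, -2.2]
width: 19.1
grasp_force: 50.0
```

```bash
python3 - <<'E'
from h import *
ps=[]
for i in range(2):
    o=arm.get_obs(); ps.append(o["ee_pos"]); im,D=cams.snapshot("top"); 
r=cams.silhouettes("top","oatcake"); im2,D2=cams.snapshot("scene")
o=arm.get_obs(); ps.append(o["ee_pos"]); print(o["t"],np.round(ps,1),cmd()[0],o["tcp_rot"],cmd()[1].as_quat(),o["qpos"])
print([(x["confidence"],w2g(np.median(world("top",D,x["region"])[0],0))) for x in r[:1]])
cv2.imwrite("pics/a1.png",cv2.resize(np.vstack([im[140:290,200:440],im2[120:350,200:440]])[...,::-1],None,fx=1.5,fy=1.5))
E
```

```text
7.0 [[338.4  51.6 119.6]
 [339.   51.2 120. ]
 [339.4  50.9 120.4]] [338.76507151  49.61114418 120.        ] [ 1.05392871e-01  9.94430625e-01 -1.12056009e-04  2.48481154e-04] [0.10452846 0.9945219  0.         0.        ] [-1.04925393e-01 -2.09330975e-01  2.16905937e+00 -2.42606655e-04
  1.18136745e+00 -1.46445173e+00]
[(0.75, array([  9.67628546, -22.74256188,  55.22305868]))]
```

View pics/a1.png

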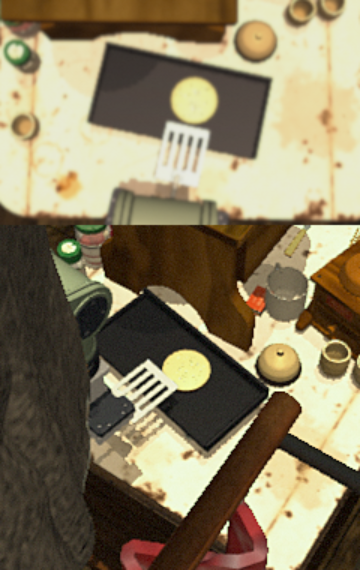

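```bash
python3 - <<'E'
from h import *
goto(tcp_for([-92,-25,50])); 
E
```

```text
row [0.01, 0.0, 5.0] [0.0, 0.0, 0.0]
```

apply_moves(series=[[1,0,0,1,0,0,0],[1,0,0,2,0,0,0],[1,0,0,3,0,0,0],[1,0,0,4,0,0,0],[1,0,0,5,0,0,0],[1,0,0,5,0,0,0],[1,0,0,5,0,0,0],[1,0,0,5,0,0,0]])

```text
t: 7.8
ee_pos: [339.1, 51.7, 70.5]
tcp_rot: [0.105, 0.995, 0.0, 0.0]
contact_force: [-0.1, -0.3, -1.4]
width: 19.2
grasp_force: 50.0
```

```bash
cat >> h.py <<'E'
def look(cam="top",save=None):
    "oatcake and blade in the griddle frame"
    im,D=cams.snapshot(cam); R={}
    for q in("oatcake","turner"):
        s=cams.silhouettes(cam,q)
        if not s: print(q,"missed"); continue
        P=w2g(world(cam,D,s[0]["region"])[0])
        if q=="oatcake":
            print("oatcake",round(s[0]["confidence"],2),"med",np.median(P,0).round(1),"circle",np.round(np.r_[cv2.minEnclosingCircle(P[:,:2].astype(np.float32))],1) if 0 else "", "lo/hi",np.percentile(P,[2,98],axis=0).round(1).tolist())
        else:
            print("turner",round(s[0]["confidence"],2),"med",np.median(P,0).round(1),"lo/hi",np.percentile(P,[2,98],axis=0).round(1).tolist(), "rect",[np.round(a,1) for a in cv2.minAreaRect(P[:,:2].astype(np.float32))])
    if save: cv2.imwrite(save,im[...,::-1])
    return im,D
E
python3 - <<'E'
from h import *
o=arm.get_obs(); print(o["t"],o["ee_pos"],cmd()[0],o["contact_force"])
look("top"); look("scene"); o=arm.get_obs(); print(o["t"],o["ee_pos"])
E
```

```text
7.8 [339.09294298  51.7187164   70.5416632 ] [338.66725675  49.63193534  70.        ] [-0.06315152 -0.27527458 -1.44960277]
oatcake 0.73 med [  9.6 -23.3  54.9] circle  lo/hi [[-27.6, -61.2, 46.8], [47.3, 14.9, 59.9]]
turner 0.62 med [-96.4 -21.5  50.8] lo/hi [[-153.7, -58.1, -1.7], [-44.1, 14.3, 65.4]] rect [array([-103.9,  -20.9]), array([ 78.7, 125.9]), np.float64(89.0)]
oatcake 0.71 med [  5.4 -26.1  54.9] circle  lo/hi [[-31.1, -62.1, 40.7], [48.2, 14.8, 59.9]]
turner 0.57 med [-85.4 -23.3  50.7] lo/hi [[-132.9, -60.3, 44.4], [-45.1, 14.6, 55.4]] rect [array([-97. , -51.2]), array([152.4, 103. ]), np.float64(72.1)]
8.1 [338.90488379  51.71254397  70.52441186]
```

apply_moves(series=[[1,0,0,0.3,0,0,0],[1,0,0,0.6,0,0,0],[1,0,0,0.75,0,0,0],[1,0,0,0.8,0,0,0],[1,0,0,0.85,0,0,0],[1,0,0,0.9,0,0,0],[1,0,0,0.9,0,0,0],[1,0,0,0.9,0,0,0]])

```text
t: 8.9
ee_pos: [338.7, 51.7, 61.3]
tcp_rot: [0.105, 0.995, -0.0, 0.0]
contact_force: [-1.1, 0.5, 0.1]
width: 19.3
grasp_force: 50.0
```

apply_moves(series=[[1,-0.8,0,0.05,0,0,0],[1,-1.6,0,0.05,0,0,0],[1,-2.4,0,0.05,0,0,0],[1,-3.2,0,0.05,0,0,0],[1,-4,0,0.05,0,0,0],[1,-4.8,0,0.05,0,0,0],[1,-5.6,0,0.05,0,0,0],[1,-6.4,0,0.05,0,0,0]])

```text
t: 9.7
ee_pos: [401.3, 38.4, 60.7]
tcp_rot: [0.105, 0.995, 0.0, -0.001]
contact_force: [-6.0, 0.7, 6.6]
width: 19.0
grasp_force: 50.0
```

```bash
python3 - <<'E'
from h import *
o=arm.get_obs(); print(o["t"],o["ee_pos"],"turner_g",w2g(o["ee_pos"])+[110,0,-20],o["contact_force"])
look("top")
o=arm.get_obs(); print(o["t"],o["ee_pos"],"turner_g",w2g(o["ee_pos"])+[110,0,-20],o["contact_force"])
E
```

```text
9.7 [401.25172173  38.38352646  60.7093506 ] turner_g [-28.48993551 -23.01304033  40.7093506 ] [-6.01973822  0.70300291  6.56875712]
oatcake missed
turner 0.95 med [-55.9 -24.5  44.6] lo/hi [[-234.0, -58.8, 38.7], [-7.4, 12.8, 80.0]] rect [array([-151.8,  -22.4]), array([ 75.9, 309. ]), np.float64(89.5)]
9.85 [402.88733687  38.03946024  61.16658015] turner_g [-26.81852709 -23.00952438  41.16658015] [-1.40402636 -0.04731047  3.28746556]
```

apply_moves(series=[[1,-0.6,0,0,0,0,0],[1,-1.2,0,0,0,0,0],[1,-1.8,0,0,0,0,0],[1,-2.4,0,0,0,0,0],[1,-3,0,0,0,0,0],[1,-3.6,0,0,0,0,0],[1,-4.2,0,0,0,0,0],[1,-4.2,0,0,0,0,0]])

```text
t: 10.65
ee_pos: [443.0, 29.6, 61.1]
tcp_rot: [0.105, 0.995, 0.0, 0.0]
contact_force: [-3.4, 0.3, 4.9]
width: 19.2
grasp_force: 50.0
```

```bash
cat >> h.py <<'E'
def oat(cam="top",save=None,zmin=49):
    im,D=cams.snapshot(cam); P,u,v=world(cam,D); P=w2g(P); c=im[v,u].astype(int)
    m=(P[:,2]>zmin)&(P[:,2]<130)&(P[:,0]>-75)&(P[:,0]<74)&(abs(P[:,1])<145)&(c[:,0]>120)&(c[:,0]-c[:,2]>40)
    S=P[m]; print(cam,"oat n",m.sum(),"med",np.median(S,0).round(1),"lo/hi",np.percentile(S,[3,97],axis=0).round(1).tolist(), "col",np.median(c[m],0))
    if save: cv2.imwrite(save,im[...,::-1])
    return im,D
E
python3 - <<'E'
from h import *
o=arm.get_obs(); print(o["t"],o["ee_pos"],"turner_g",w2g(o["ee_pos"])+[110,0,-20],o["contact_force"])
look("top"); im,D=oat("top"); im2,D2=oat("scene")
o=arm.get_obs(); print(o["t"],o["ee_pos"],"turner_g",w2g(o["ee_pos"])+[110,0,-20],o["contact_force"])
cv2.imwrite("pics/a2.png",cv2.resize(np.vstack([im[140:290,200:440],im2[120:350,200:440]])[...,::-1],None,fx=1.5,fy=1.5))
E
```

```text
10.65 [442.97966811  29.55021411  61.05031799] turner_g [ 14.16270403 -22.97759574  41.05031799] [-3.35991173  0.34140564  4.89671178]
oatcake 0.85 med [ 30.4 -28.6  58. ] circle  lo/hi [[-5.4, -66.1, 51.9], [68.5, 8.0, 62.7]]
turner 0.81 med [-152.6  -19.2   74.5] lo/hi [[-190.5, -31.4, 40.4], [5.4, 13.5, 80.8]] rect [array([-90.8,  -8.5]), array([ 72.5, 198.4]), np.float64(81.5)]
top oat n 732 med [ 31.4 -27.9  58.2] lo/hi [[-4.5, -63.9, 53.0], [69.4, 7.8, 62.8]] col [232. 232. 161.]
scene oat n 669 med [ 30.3 -31.4  58.4] lo/hi [[-3.3, -67.2, 52.5], [69.8, 6.1, 62.9]] col [241. 240. 150.]
10.9 [442.99221668  29.54248474  61.04998693] turner_g [ 14.17658541 -22.9825472   41.04998693] [-1.74720277  0.394273    4.4399628 ]
```

View pics/a2.png

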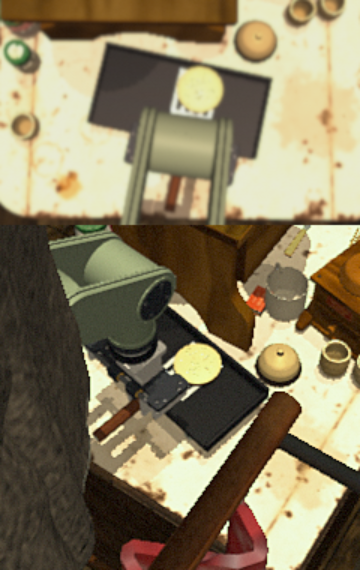

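apply_moves(series=[[1,-0.3,0,0,0,0,0],[1,-0.6,0,0,0,0,0],[1,-0.7,0,-0.02,0,0,0],[1,-0.7,0,-0.05,0,0,0],[-1,-0.7,0,-0.05,0,0,0],[-1,-0.7,0,-0.05,0,0,0],[-1,-0.7,0,-0.05,0,0,0],[-1,-0.7,0,-0.05,0,0,0]])

```text
t: 11.7
ee_pos: [449.4, 28.1, 61.1]
tcp_rot: [0.105, 0.994, -0.0, 0.0]
contact_force: [0.2, 0.6, -0.5]
width: 48.0
grasp_force: 0.0
```

apply_moves(series=[[-1,0,0,0,0,0,0],[-1,0,0,0,0,0,0],[-1,0,0,0,0,0,0],[-1,0,0,0,0,0,0],[-1,0,0,-2,0,0,0],[-1,0,0,-4,0,0,0],[-1,0,0,-6,0,0,0],[-1,0,0,-8,0,0,0]])

```text
t: 12.5
ee_pos: [449.0, 28.2, 141.9]
tcp_rot: [0.105, 0.995, -0.0, -0.0]
contact_force: [-0.6, 1.4, -0.5]
width: 94.1
grasp_force: 0.0
```

```bash
python3 - <<'E'
from h import *
o=arm.get_obs(); print(o["t"],o["ee_pos"],o["tcp_rot"],o["qpos"],o["width"])
look("top"); oat("top"); im2,D2=oat("scene")
o=arm.get_obs(); print(o["t"],o["ee_pos"],o["contact_force"])
E
```

```text
12.5 [448.99977909  28.20327732 141.94981569] [ 1.04691689e-01  9.94504723e-01 -7.11303515e-06 -7.30134391e-05] [-1.30052276e-01  1.68200784e-02  1.91578821e+00 -1.91342628e-05
  1.20912999e+00 -1.49107407e+00] 94.11730096248637
oatcake 0.65 med [ 35.3 -27.6  57.2] circle  lo/hi [[8.1, -65.8, 52.3], [67.4, 9.7, 61.7]]
turner 0.68 med [-154.   -21.6   77.7] lo/hi [[-186.7, -32.7, 0.2], [61.7, 11.2, 83.4]] rect [array([-61. ,  -9.1]), array([255.8,  26.3]), np.float64(7.7)]
top oat n 606 med [ 36.3 -27.4  57.2] lo/hi [[8.9, -64.4, 52.6], [68.5, 8.3, 61.4]] col [231. 231. 159.]
scene oat n 532 med [ 35.  -37.9  57. ] lo/hi [[-5.8, -67.2, 52.2], [70.0, -3.0, 61.7]] col [241. 242. 151.]
12.75 [448.46810327  28.27434959 140.32824368] [-0.13470431  0.22153755  0.07265179]
```

```bash
cat >> h.py <<'E'
def tilted(gx,gy,gz,th,back=0.0,yaw=0.0):
    "TCP pose with the grasp point at griddle-frame point, tool rolled th deg about turner x, drawn back"
    R=Rn.from_euler("z",GY+yaw,degrees=True)*Rn.from_euler("x",th,degrees=True)*Rn.from_euler("z",-GY-yaw,degrees=True)*Rdown(90+GY+yaw)
    return g2w([gx,gy,gz])+R.apply([0,0,8-back]),R
E
python3 - <<'E'
from h import *
setcmd([449.0,28.2,141],Rdown(78))
a=tilted(-129,-23,70,45,100); print(a[0]); goto(a)
o=arm.get_obs();print(np.round(o["qpos"],3))
E
```

```text
[397.0115401  -27.20902844 135.05382387]
row [3.93, -6.5, 0.59] [-45.0, 0.0, 0.0]
[-0.13   0.019  1.918 -0.     1.207 -1.491]
```

apply_moves(series=[[-0.4,0.5,-1,-1,-7,0,0],[-0.4,1,-2,-1,-14,0,0],[-0.4,1.8,-3,-1,-21,0,0],[-0.4,2.5,-4,-1,-28,0,0],[-0.4,3.2,-5,-0.5,-35,0,0],[-0.4,3.93,-6.5,0.59,-42,0,0],[-0.4,3.93,-6.5,0.59,-45,0,0],[-0.4,3.93,-6.5,0.59,-45,0,0]])

```text
t: 13.55
ee_pos: [395.8, -27.5, 133.1]
tcp_rot: [0.1, 0.918, 0.382, 0.038]
contact_force: [-0.0, 0.2, -0.3]
width: 65.7
grasp_force: 0.0
```

```bash
python3 - <<'E'
from h import *
o=arm.get_obs();print(o["t"],np.round(o["qpos"],3),o["ee_pos"],o["tcp_rot"],cmd()[0],cmd()[1].as_quat(),"err deg",np.degrees((cmd()[1].inv()*Rn.from_quat(o["tcp_rot"])).magnitude()))
o=arm.get_obs();im,D=cams.snapshot("wrist");P,u,v=wristworld(o,D,D>0);P=w2g(P);c=im[v,u].astype(int)
oat("top");look("top"); o=arm.get_obs(); print(o["ee_pos"])
m=(P[:,2]>55)&(P[:,2]<90)&(P[:,0]<-90)&(P[:,0]>-230)&(abs(P[:,1]+23)<25);S=P[m]
print("handle",m.sum(),np.percentile(S,[1,50,99],axis=0).round(1).tolist())
for a,b in((-180,-150),(-150,-120),(-120,-95)):
    k=S[(S[:,0]>a)&(S[:,0]<b)]; print(a,len(k),np.percentile(k,[2,50,98],axis=0).round(1).tolist() if len(k) else "")
cv2.imwrite("pics/w4.png",im[...,::-1])
E
```

```text
13.55 [-0.838  0.156  2.033  0.612  1.504 -2.412] [395.76170761 -27.50308451 133.13162836] [0.09978031 0.91778285 0.38242692 0.03831678] [397.04453939 -27.2086646  135.1       ] [0.09657171 0.91881842 0.38058705 0.04000131] err deg 0.4806062383138114
top oat n 772 med [ 29.2 -26.9  57.2] lo/hi [[-66.2, -63.8, 52.1], [68.1, 7.5, 77.0]] col [231. 231. 159.]
oatcake 0.6 med [ 32.6 -27.6  57. ] circle  lo/hi [[-5.4, -65.7, 42.7], [71.8, 11.1, 61.7]]
turner 0.82 med [-62.9 -20.9  68.6] lo/hi [[-182.5, -57.2, 38.7], [62.0, 14.7, 82.3]] rect [array([-58.7, -25.6]), array([258.5,  76.6]), np.float64(3.6)]
[397.33014572 -26.5086499  135.61174882]
handle 2962 [[-187.9, -34.8, 64.0], [-143.5, -30.9, 75.1], [-91.2, -20.1, 79.0]]
-180 952 [[-179.3, -34.7, 64.7], [-165.4, -31.1, 75.4], [-150.5, -20.7, 78.9]]
-150 882 [[-149.5, -34.6, 64.6], [-135.6, -31.0, 75.2], [-120.7, -20.3, 78.9]]
-120 670 [[-119.5, -34.7, 64.6], [-107.7, -31.0, 75.2], [-95.6, -20.3, 78.9]]
```

```bash
python3 - <<'E'
from h import *
setcmd([397.2,-26.8,135.4],cmd()[1])
goto(tilted(-129,-23.6,70,45,0))
E
```

```text
row [0.01, -0.1, 9.95] [-0.0, 0.0, 0.0]
```

apply_moves(series=[[-0.4,0,0,2,0,0,0],[-0.4,0,-0.1,4,0,0,0],[-0.4,0,-0.1,6,0,0,0],[-0.4,0,-0.1,8,0,0,0],[-0.4,0,-0.1,9.4,0,0,0],[-0.4,0,-0.1,9.95,0,0,0],[-0.4,0,-0.1,9.95,0,0,0],[0.3,0,-0.1,9.95,0,0,0]])

```text
t: 14.6
ee_pos: [412.2, 40.7, 64.8]
tcp_rot: [0.096, 0.919, 0.38, 0.041]
contact_force: [0.2, -0.4, -0.2]
width: 61.0
grasp_force: 0.0
```

```bash
python3 - <<'E'
from h import *
o=arm.get_obs();g=Rn.from_quat(o["tcp_rot"]);print(o["t"],np.round(o["qpos"],3),o["width"],o["ee_pos"],cmd()[0],"grasp pt g",w2g(o["ee_pos"]-g.apply([0,0,8])),o["contact_force"])
E
```

```text
14.6 [-0.689  0.262  2.105  0.711  1.288 -2.442] 61.00690337966397 [412.20979815  40.68616932  64.8166549 ] [411.58323824  41.34878911  64.33576849] grasp pt g [-128.25629368  -24.13373514   70.479023  ] [ 0.23927544 -0.37792137 -0.16867246]
```

apply_moves(series=[[1,0,0,0,0,0,0],[1,0,0,0,0,0,0],[1,0,0,0,0,0,0],[1,0,0,0,0,0,0],[1,0,0,0,0,0,0],[1,0,0,0,0,0,0],[1,0,0,0,0,0,0],[1,0,0,0,0,0,0]], force=60)

```text
t: 15.4
ee_pos: [411.7, 41.0, 64.4]
tcp_rot: [0.097, 0.919, 0.381, 0.04]
contact_force: [0.5, 0.4, 1.8]
width: 19.2
grasp_force: 60.0
```

```bash
python3 - <<'E'
from h import *
o=arm.get_obs();g=Rn.from_quat(o["tcp_rot"]);print(o["t"],o["width"],o["grasp_force"],o["ee_pos"],cmd()[0],"grasp pt g",w2g(o["ee_pos"]-g.apply([0,0,8])),o["contact_force"])
look("top");oat("top"); oat("scene")
def edge(phi,clear,dy=0):
    f=np.radians(phi); yy=38*np.cos(f)-28*np.sin(f); zz=38*np.sin(f)+28*np.cos(f)
    return tilted(-129,-23.6+38-yy+dy,42+zz+clear,45-phi)
setcmd(o["ee_pos"],cmd()[1])
goto(*[edge(p,c) for p,c in((4,1.5),(8,2),(13,2),(18,2),(23,2),(28,2),(33,2),(38,2))])
goto(*[edge(p,2) for p in(43,48,53,58,63,68,73,78)])
goto(*[edge(p,2) for p in(82,86,90,94,98,102,105,105)])
E
```

```text
15.4 19.203004067458927 60.00147149898112 [411.69505403  40.98804468  64.35945323] [411.58323824  41.34878911  64.33576849] grasp pt g [-128.81738293  -23.95258795   70.01471945] [0.5041932  0.41478729 1.84548039]
oatcake 0.7 med [ 31.  -27.3  57.3] circle  lo/hi [[-5.7, -64.6, 51.6], [69.3, 8.9, 62.5]]
turner 0.66 med [ 147.3 -110.4   35.4] lo/hi [[117.6, -152.5, -1.4], [187.7, -73.4, 50.6]] rect [array([ 156.4, -112.8]), array([81.7, 85.6]), np.float64(12.4)]
top oat n 775 med [ 29.6 -26.5  57.6] lo/hi [[-66.3, -63.6, 52.1], [68.7, 7.7, 75.0]] col [232. 231. 160.]
scene oat n 580 med [ 33.4 -28.5  57.7] lo/hi [[1.1, -66.0, 53.0], [68.6, 6.7, 62.3]] col [243. 243. 152.]
row [0.02, 0.4, -0.12] [4.0, -0.0, -0.0]
row [0.02, 0.71, -0.18] [8.0, 0.0, -0.0]
row [0.02, 1.05, -0.18] [13.0, 0.0, 0.0]
row [0.02, 1.39, -0.14] [18.0, -0.0, 0.0]
row [0.02, 1.73, -0.08] [23.0, 0.0, 0.0]
row [0.02, 2.06, 0.01] [28.0, 0.0, 0.0]
row [0.02, 2.39, 0.12] [33.0, 0.0, -0.0]
row [0.02, 2.7, 0.27] [38.0, 0.0, -0.0]
row [-0.0, 0.34, -0.05] [5.0, 0.0, -0.0]
row [-0.0, 0.68, -0.06] [10.0, 0.0, 0.0]
row [-0.0, 1.02, -0.05] [15.0, 0.0, 0.0]
row [-0.0, 1.36, -0.01] [20.0, 0.0, 0.0]
row [-0.0, 1.7, 0.07] [25.0, 0.0, 0.0]
row [-0.0, 2.02, 0.17] [30.0, 0.0, -0.0]
row [-0.0, 2.34, 0.3] [35.0, 0.0, -0.0]
row [-0.0, 2.65, 0.45] [40.0, 0.0, 0.0]
row [-0.0, 0.27, -0.04] [4.0, 0.0, -0.0]
row [-0.0, 0.54, -0.06] [8.0, 0.0, 0.0]
row [-0.0, 0.82, -0.06] [12.0, 0.0, 0.0]
row [-0.0, 1.09, -0.04] [16.0, 0.0, 0.0]
row [-0.0, 1.36, -0.01] [20.0, 0.0, 0.0]
row [-0.0, 1.63, 0.05] [24.0, 0.0, 0.0]
row [-0.0, 1.83, 0.1] [27.0, 0.0, 0.0]
row [-0.0, 1.83, 0.1] [27.0, 0.0, 0.0]
```

apply_moves(series=[[1,0.2,0.4,-0.12,4,0,0],[1,0.5,0.71,-0.18,8,0,0],[1,0.8,1.05,-0.18,13,0,0],[1,0.8,1.39,-0.14,18,0,0],[1,0.8,1.73,-0.08,23,0,0],[1,0.8,2.06,0.01,28,0,0],[1,0.8,2.39,0.12,33,0,0],[1,0.8,2.7,0.27,38,0,0]])

```text
t: 16.45
ee_pos: [408.2, 63.1, 81.6]
tcp_rot: [0.105, 0.993, 0.059, 0.007]
contact_force: [-0.3, -0.7, -1.0]
width: 19.3
grasp_force: 60.0
```

```bash
python3 - <<'E'
from h import *
o=arm.get_obs();g=Rn.from_quat(o["tcp_rot"]);print(o["t"],np.round(o["qpos"],2),"grasp pt g",w2g(o["ee_pos"]-g.apply([0,0,8])),o["contact_force"],o["tcp_rot"])
im,D=oat("top");im2,D2=oat("scene")
cv2.imwrite("pics/a3.png",cv2.resize(np.vstack([im[140:290,200:440],im2[120:350,200:440]])[...,::-1],None,fx=1.5,fy=1.5))
E
```

```text
16.45 [-0.15  0.    2.08  0.14  1.05 -1.58] grasp pt g [-136.87791502    1.64120889   89.57327963] [-0.27744882 -0.71000454 -0.98803941] [0.10484354 0.99272466 0.05881961 0.00676997]
top oat n 832 med [ 13.8 -12.5  80.5] lo/hi [[-52.8, -41.8, 54.4], [59.3, 17.1, 100.5]] col [231. 191. 121.]
scene oat n 379 med [ 17.9 -10.9  84.2] lo/hi [[-39.2, -36.5, 57.8], [57.3, 21.8, 98.7]] col [238. 204. 117.]
```

View pics/a3.png

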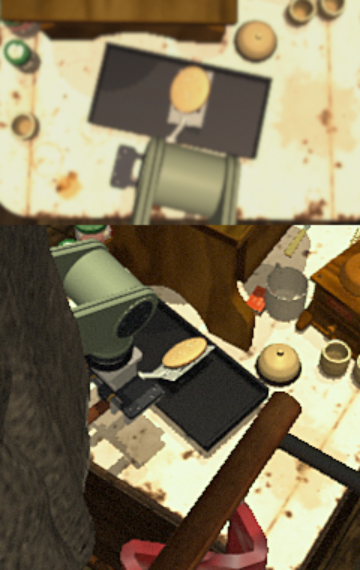

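Tilting works: the oatcake (upper view ~(190,90)) rides on the rolled blade, on its left edge. Continue.

apply_moves(series=[[1,0,0.34,-0.05,5,0,0],[1,0,0.68,-0.06,10,0,0],[1,0,1.02,-0.05,15,0,0],[1,0,1.36,-0.01,20,0,0],[1,0,1.7,0.07,25,0,0],[1,0,2.02,0.17,30,0,0],[1,0,2.34,0.3,35,0,0],[1,0,2.65,0.45,40,0,0]])

```text
t: 17.35
ee_pos: [413.5, 89.0, 79.7]
tcp_rot: [0.101, 0.953, -0.283, -0.031]
contact_force: [-0.9, -0.1, -0.6]
width: 19.3
grasp_force: 60.0
```

apply_moves(series=[[1,0,0.27,-0.04,4,0,0],[1,0,0.54,-0.06,8,0,0],[1,0,0.82,-0.06,12,0,0],[1,0,1.09,-0.04,16,0,0],[1,0,1.36,-0.01,20,0,0],[1,0,1.63,0.05,24,0,0],[1,0,1.83,0.1,27,0,0],[1,0,1.83,0.1,27,0,0]])

```text
t: 18.15
ee_pos: [415.8, 103.0, 67.7]
tcp_rot: [0.09, 0.861, -0.498, -0.055]
contact_force: [-0.5, 1.1, 2.6]
width: 19.0
grasp_force: 60.0
```

```bash
python3 - <<'E'
from h import *
o=arm.get_obs();g=Rn.from_quat(o["tcp_rot"]);z=Rn.from_euler("z",12,degrees=True).apply(g.apply([0,0,1]));print(o["t"],np.round(o["qpos"],2),"grasp pt g",w2g(o["ee_pos"]-g.apply([0,0,8])),"tilt",np.degrees(np.arctan2(z[1],-z[2])),o["contact_force"])
im,D=oat("top",zmin=45);im2,D2=oat("scene",zmin=45);look("top")
cv2.imwrite("pics/a4.png",cv2.resize(np.vstack([im[140:290,200:440],im2[120:350,200:440]])[...,::-1],None,fx=1.5,fy=1.5))
E
```

```text
18.15 [ 0.54  0.7   1.59 -0.69  1.69 -0.59] grasp pt g [-137.62274984   50.18079494   71.63121505] tilt -60.16140230517661 [-0.50005781  1.10164655  2.60160953]
top oat n 599 med [18.4 62.8 82.7] lo/hi [[-63.7, 33.6, 59.5], [53.7, 92.3, 112.5]] col [135.  70.  25.]
scene oat n 441 med [16.6 81.7 55.6] lo/hi [[-18.2, 27.8, 50.1], [56.3, 112.6, 112.4]] col [149.  79.  21.]
oatcake 0.7 med [20.  83.4 54.9] circle  lo/hi [[-17.4, 46.1, 42.6], [59.3, 121.8, 59.7]]
turner 0.71 med [-54.7  40.   79.9] lo/hi [[-191.9, 15.2, 39.4], [58.7, 59.9, 116.0]] rect [array([-62.5,  39.2]), array([ 39.1, 271.5]), np.float64(82.4)]
```

View pics/a4.png

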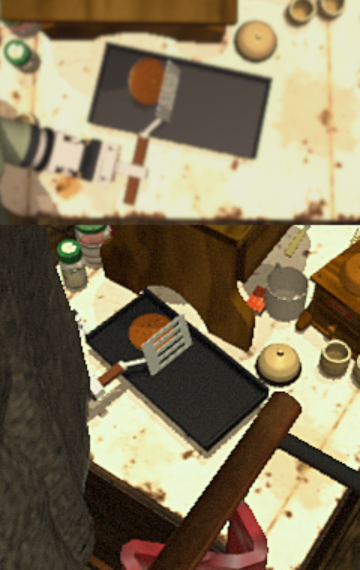

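```bash
python3 - <<'E'
from h import *
def edge(phi,clear,dy=0):
    f=np.radians(phi); yy=38*np.cos(f)-28*np.sin(f); zz=38*np.sin(f)+28*np.cos(f)
    return tilted(-137.3,-23.6+38-yy+dy,42+zz+clear,45-phi)
o=arm.get_obs(); setcmd(o["ee_pos"],edge(105,2)[1])
goto(*[edge(p,c,d) for p,c,d in((100,3,-3),(93,4,-8),(86,4,-12),(79,4,-16),(72,4,-20),(65,4,-24),(58,4,-28),(51,4,-32))])
goto(*[edge(p,c,d) for p,c,d in((44,4,-36),(37,4,-40),(30,4,-42),(23,4,-45),(16,4,-45),(9,4,-45),(4,3,-45),(0,2,-45))])
E
```

```text
row [0.06, -0.55, 0.25] [-5.0, 0.0, 0.0]
row [0.06, -1.34, 0.79] [-12.0, 0.0, 0.0]
row [0.06, -1.97, 1.34] [-19.0, 0.0, -0.0]
row [0.06, -2.58, 1.95] [-26.0, 0.0, 0.0]
row [0.06, -3.14, 2.6] [-33.0, 0.0, -0.0]
row [0.06, -3.67, 3.3] [-40.0, 0.0, 0.0]
row [0.06, -4.16, 4.03] [-47.0, 0.0, 0.0]
row [0.06, -4.59, 4.8] [-54.0, 0.0, -0.0]
row [-0.0, -0.86, 0.16] [-7.0, -0.0, 0.0]
row [-0.0, -1.71, 0.37] [-14.0, -0.0, 0.0]
row [-0.0, -2.33, 0.62] [-21.0, -0.0, -0.0]
row [-0.0, -3.03, 0.92] [-28.0, -0.0, 0.0]
row [-0.0, -3.38, 1.24] [-35.0, -0.0, -0.0]
row [-0.0, -3.7, 1.6] [-42.0, -0.0, -0.0]
row [-0.0, -3.89, 1.98] [-47.0, -0.0, -0.0]
row [-0.0, -4.01, 2.32] [-51.0, -0.0, -0.0]
```

apply_moves(series=[[1,0.06,-0.55,0.25,-5,0,0],[1,0.06,-1.34,0.79,-12,0,0],[1,0.06,-1.97,1.34,-19,0,0],[1,0.06,-2.58,1.95,-26,0,0],[1,0.06,-3.14,2.6,-33,0,0],[1,0.06,-3.67,3.3,-40,0,0],[1,0.06,-4.16,4.03,-47,0,0],[1,0.06,-4.59,4.8,-54,0,0]])

```text
t: 19.2
ee_pos: [403.1, 40.6, 86.4]
tcp_rot: [0.104, 0.993, -0.05, -0.003]
contact_force: [-0.0, -0.4, -2.4]
width: 18.9
grasp_force: 60.0
```

apply_moves(series=[[1,0,-0.86,0.16,-7,0,0],[1,0,-1.71,0.37,-14,0,0],[1,0,-2.33,0.62,-21,0,0],[1,0,-3.03,0.92,-28,0,0],[1,0,-3.38,1.24,-35,0,0],[1,0,-3.7,1.6,-42,0,0],[1,0,-3.89,1.98,-47,0,0],[1,0,-4.01,2.32,-51,0,0]])

```text
t: 20.0
ee_pos: [394.0, -2.2, 66.2]
tcp_rot: [0.098, 0.919, 0.381, 0.042]
contact_force: [-0.5, 0.2, -2.2]
width: 19.2
grasp_force: 60.0
```

```bash
python3 - <<'E'
from h import *
look("top");oat("scene",zmin=45)
o=arm.get_obs();g=Rn.from_quat(o["tcp_rot"]);z=Rn.from_euler("z",12,degrees=True).apply(g.apply([0,0,1]));print(o["t"],np.round(o["qpos"],2),"grasp pt g",w2g(o["ee_pos"]-g.apply([0,0,8])),"tilt",np.degrees(np.arctan2(z[1],-z[2])),o["contact_force"])
E
```

```text
oatcake 0.75 med [21.  83.5 54.9] circle  lo/hi [[-15.6, 46.5, 48.6], [58.4, 121.1, 59.8]]
turner 0.82 med [-17.7 -68.1  45.4] lo/hi [[-188.3, -104.3, 39.2], [59.0, -31.8, 84.1]] rect [array([-66.9, -67.2]), array([ 77.7, 258.8]), np.float64(89.8)]
scene oat n 596 med [18.7 78.9 55. ] lo/hi [[-15.1, -33.5, 47.7], [55.1, 116.1, 59.8]] col [160.  85.  24.]
20.2 [-0.8   0.27  2.09  0.65  1.34 -2.49] grasp pt g [-137.41223895  -68.74878926   71.94182053] tilt 44.8938194651737 [-0.98448579  0.37423373 -1.52402141]
```

apply_moves(series=[[1,0,-0.08,0.08,0,0,0],[1,0,-0.15,0.15,0,0,0],[1,0,-0.15,0.15,0,0,0],[-0.4,0,-0.15,0.15,0,0,0],[-0.4,0,-0.15,0.15,0,0,0],[-0.4,0,-0.15,0.15,0,0,0],[-0.4,0,-0.15,0.15,0,0,0],[-0.4,0,-0.15,0.15,0,0,0]])

```text
t: 21.0
ee_pos: [394.1, -0.5, 64.2]
tcp_rot: [0.097, 0.919, 0.381, 0.04]
contact_force: [0.9, 0.1, -0.4]
width: 55.9
grasp_force: 0.0
```

apply_moves(series=[[-0.4,0,0,0,0,0,0],[-0.4,0,0,0,0,0,0],[-0.4,0,0,-1.5,0,0,0],[-0.4,0,0,-3,0,0,0],[-0.4,0,0,-5,0,0,0],[-0.4,0,0,-7,0,0,0],[-0.4,0,0,-9,0,0,0],[-0.4,0,0,-11,0,0,0]])

```text
t: 21.8
ee_pos: [377.6, -77.0, 142.5]
tcp_rot: [0.097, 0.919, 0.381, 0.04]
contact_force: [-0.1, -0.0, 0.0]
width: 66.0
grasp_force: 0.0
```

```bash
python3 - <<'E'
from h import *
im,D=look("top");oat("scene",zmin=45)
P,u,v=world("top",D);P=w2g(P);c=im[v,u].astype(int)
m=(P[:,2]>40)&(P[:,2]<50)&(abs(P[:,0]-13)<48)&(abs(P[:,1]+68)<36)&(c.min(1)>110);S=P[m];A=np.c_[S[:,:2],np.ones(len(S))]
print(m.sum(),"blade slopes rad",np.linalg.lstsq(A,S[:,2],rcond=None)[0][:2],np.median(S,0))
m=(P[:,2]>52)&(P[:,2]<60)&(np.hypot(P[:,0]-21,P[:,1]-83.5)<32);S=P[m];A=np.c_[S[:,:2],np.ones(len(S))];print("oat slopes",np.linalg.lstsq(A,S[:,2],rcond=None)[0][:2],np.median(S,0),np.median(c[m],0))
for q in("clay_cup","spice_jar","counter_bell"):
    s=cams.silhouettes("top",q)
    if s: print(q,np.median(world("top",D,s[0]["region"])[0],0).round(1),s[0]["box"])
o=arm.get_obs();print(o["t"],o["width"],o["ee_pos"],o["contact_force"])
E
```

```text
oatcake 0.62 med [19.4 83.5 55.3] circle  lo/hi [[-14.7, 48.1, 49.7], [56.3, 119.0, 60.0]]
turner 0.7 med [-20.6 -65.5  45. ] lo/hi [[-186.5, -101.1, 1.5], [60.2, -30.7, 82.4]] rect [array([-66.1, -66.2]), array([ 76.3, 260.5]), np.float64(89.8)]
scene oat n 593 med [18.6 78.2 55.3] lo/hi [[-15.3, 22.9, 48.1], [53.9, 116.6, 60.0]] col [166.  88.  25.]
741 blade slopes rad [-0.00673216  0.00421584] [ 12.00730596 -67.39212725  43.76892007]
oat slopes [0.00857972 0.00278585] [20.43997964 84.58349482 55.84891802] [183. 104.  50.]
clay_cup [498.7 322.9  29.7] [205.9, 214.9, 22.0, 18.2]
spice_jar [616.9 315.8 102.8] [200.9, 168.7, 26.7, 23.0]
counter_bell [ 662.2 -107.5   35.9] [355.2, 152.5, 29.5, 33.8]
22.15 65.89853041979512 [377.33208644 -75.33868735 141.24825065] [-0.12658198  0.01206642 -1.151826  ]
```

Both lie flat, browned side up, bystanders unmoved. Handing in.

```bash
python3 -c "
from rig import ticket
print(ticket.finish_job())"
```

```text
the job is handed in; nothing more can be done
None
```

I turned the oatcake over and handed the job in at about 22 s. By the last camera check it lies flat on the plate, browned side up, with the released turner flat beside it and clear of it, and the cup, jar and bell where they stood; the judging result was not reported back.

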